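# Move a freshly lacquered board to the curing plate with the board lifter

## Robot

A 7-joint arm with a two-finger parallel gripper is mounted at the origin on the work surface. World frame = base frame: x ahead of the robot, y to its left, z up, the work surface at z = 0. Lengths are in m, angles in rad, forces in N, time in s.
With the tool pointing down it reaches from about 0.4 to 0.875 m from the base axis. Payload 6.5 kg.
Tool frame: the origin (TCP) lies between the finger pads; the fingertips stand 17 mm ahead of it and the grasp point (between the pads) lies 2 mm behind it; z points along the fingers, y is the line along which they close (so a half turn about z gives the same grasp; the last joint's range is limited). The gripper opens to 88 mm and grips with 3 to 60 N. Pads are 18 mm wide; open, the fingers measure 123 mm over their backs; the gripper's body (75 mm by 187 mm) begins 45 mm behind the grasp point.
Start: joints at [-1.383, 0.536, -0.004, 1.538, 0.003, 1.067, -0.071], TCP at [0.163, 0.629, 0.217] pointing down, gripper open.
Joint ranges: [-2.7, 2.7], [-0.37, 2.16], [-1.27, 1.26], [0.24, 2.4], [-1.31, 4.45], [0.19, 1.91], [-2.76, 2.76]. Speed limits (rad/s): [2.39, 2.39, 3.14, 3.14, 3.14, 3.14, 3.14].

## Interface

Orientations are given as a unit quaternion [w, x, y, z].
In Python, from workcell import env gives the robot as it stands.
- The arm moves only by the shell command python3 -m handwheel 'ROWS' [FORCE]. ROWS is JSON, a list that holds one entry, the list of rows, each a list of 5 numbers: the finger opening in cm, from 0 to 8.81, then the shift along the tool's x, y, z in cm, then the turn about the tool's z in rad. In form: [[[grip, dx, dy, dz, yaw], ...]]. A call has exactly 10 rows; each row shifts and turns the commanded pose from where the row before left it, along the tool's axes as they then stand; what a row does not reach is not made up. A row lasts 1/10 s, in which the tool goes at most 50 mm and 8.59 degrees, less where a joint would pass 70% of its speed; a pose out of reach is approached as far as the arm can. A call is refused whole if a number of a shift passes 5 or a number of a turn 0.15, either way. A call with a gripper value outside its range is refused whole. The fingers move at their own pace and stop on an object; FORCE is the grip in N (left out, the last holds). Time passes only in rows, so rows that do not move let the fingers close, or fill a call up. It gives the time, the measured TCP pose, the force, the opening and the grip force at its end, in the units of the state.
- env.read_state(): the state, without advancing time (a new reading comes with each control period).
- env.get_image(name): name is "side" or "top" or "wrist"; returns a dict with "pixels" (480x640x3 uint8, red, green, blue), "mtx" (3x3 intrinsics, pixels), "R" (3x3) and "t" (3): a world point X has camera coordinates R X + t. Camera axes: x right, y down, z forward; pixel columns grow to the right and rows downward; lengths in m; the calibration is good to about 2 mm. A picture is of the moment at which its call begins. There is no depth.
- env.close_job(): hands the job in; it is judged then, once.
Trained networks look in a picture, given as the dict that the camera call returned (one of the last four; its "shot" number tells which), for a name from the list of things; names that differ only in an ending like _2 or _b are one class to them, and where a whole thing is asked for, a point or a joint stands for the part that bears it (a point fixed in the world has none). Each returns a list of dicts, best first, with "p" (0 to 1); they miss things now and then, are a little off and sometimes report something else, mostly with a low value. They report only what shows in the picture. A call takes as long as a camera call. They do not tell look-alikes from the thing itself.
- env.outline_of(label, picture): "pixels" (480x640 bool, what is visible of it) and "extent" ([centre column, centre row, width, height] in pixels, round what is visible of it).
- env.spot_point(label, picture): "position" ([column, row] in pixels: a listed point, or the origin of a listed thing).
The state is a dict: "time": time; "qpos": joint angles; "qvel": joint speeds; "joint_torque": joint torques, N m; "tool_pos": TCP position; "tcp_rot": TCP orientation; "force": force on the tool from outside, world axes, zero at the start; "ft_torque": the same for the moment, N m; "opening": finger opening in m; "gripper_force": force on a finger pad.
Only numpy, scipy, OpenCV 4.12 (cv2) and the standard library are available. Lean on these libraries where they do the work, as an engineer would, in place of code of your own. Each camera call takes 0.05 s, during which the arm holds its last target. There are 200 camera calls.

## Task

The lacquer on the green board is still tacky, so do not touch the board with the gripper or arm: pick up the board lifter by its red grip, slide its blade under the board between the feet, lift it clear of the bench and carry it slowly and level to the curing plate. Set it down gently in the middle of the plate with all four feet on it, squared up with the plate (long side along long side, either way round), then draw the lifter out and lay it flat on the bench, grip up, and let go. Leave everything else where it is.

Things in the scene. Friction and masses are not known exactly. Their poses are not given: they have to be found in the camera images.
- board: Lacquered green circuit board, 150 (x) x 110 (y) x 3 mm, parts on top up to 44 mm above the origin, on four white feet (10 mm thick, 18 mm high) 68 mm in x and 48 mm in y from the middle. Underside 18 mm above the origin, bare, open on all sides between the feet. Origin: under the middle, level with the feet's soles; z up. x within 0.3 rad of straight ahead. 0.08-0.17 kg, balanced at the middle.
- plate: Curing plate fixed to the bench: aluminium, black top with yellow corner marks, 210 (x) x 170 (y) x 12 mm. Origin: middle of its underside, on the bench; the top is 12 mm higher. It lies on the other side (left or right of the robot) from the board; its x is within 0.3 rad of straight ahead.
- lifter_grip (a point): Middle of the upper part of the board lifter's red upright grip block, 50 mm above the underside of the blade (and above the bench when lying flat). x points from grip to blade, z up. Block 24 mm thick (x), 44 wide (y), its top 27 mm above this point, straight down to a 3 mm steel plate that reaches 40 mm behind it. 0.22 kg; grip it firmly. Lies near straight ahead of the robot, blade pointing away.
- lifter_blade (a point): Middle of the lifter's flat steel blade, half-way up its 3 mm thickness: 135 mm ahead (x) of the grip block's middle and 48.5 mm lower. Blade 140 mm long (x), 80 mm wide (y); a 50 mm wide, 3 mm thick strip in the same plane joins it to the block.
- lifter_tip (a point): Middle of the front edge of the lifter's blade, half-way up its 3 mm thickness, 205 mm ahead (x) of the grip block's middle and 48.5 mm lower.
- spool: Bystander, to be left alone: blue spool, 68 mm across, 46 mm high. Origin: on its axis, at its underside.
- meter: Bystander, to be left alone: red hand-held meter lying flat, 150 x 80 x 37 mm. Origin: on its axis, at its underside.
- fluxbottle: Bystander, to be left alone: small standing bottle, 44 mm across, 110 mm high. Origin: on its axis, at its underside.
- partsbox: Bystander, to be left alone: clear open parts box, 140 x 100 x 35 mm. Origin: on its axis, at its underside.
- screwdriver: Bystander, to be left alone: screwdriver lying flat, 180 mm long. Origin: middle of its underside.
- mug: Bystander, to be left alone: white mug, 80 mm across, 90 mm high. Origin: on its axis, at its underside.
- esdbrush: Bystander, to be left alone: brush lying flat, 170 mm long. Origin: middle of its underside.
There are look-alikes about, which are no part of the job. Of the things that look like the board, the largest one is meant.

How it is judged:
By the outcome, as a careful person would: the job done as asked, in the order asked, and still so for the second after the job is handed in, with the robot touching nothing.
It also fails if it takes over 72 s, if anything falls off the work surface, if the arm or the gripper's body presses on something with over 40 N, if the wrist force passes 120 N, or if a joint passes its speed limit or range.

## Working session

There is one attempt and no reset: what is moved stays moved. The work goes in short steps, Python scripts to look and compute and a shell command to move; the robot and the scene stay as the last step left them, time stands still between calls to the robot, and variables do not carry over. Pictures are saved under pics/ and viewed, at most 11 in all, crops included, and the job is handed in when it is done.

```bash
mkdir -p pics; ls
cat > h.py <<'E'
import numpy as np, cv2
from workcell import env
def ray(im,px):
    R=np.array(im["R"]);t=np.array(im["t"]);K=np.array(im["mtx"])
    d=R.T@np.linalg.solve(K,[px[0],px[1],1.]);c=-R.T@t
    return c,d
def at(im,px,z):
    c,d=ray(im,px); return c+d*(z-c[2])/d[2]
def proj(im,X):
    p=np.array(im["mtx"])@(np.array(im["R"])@np.array(X,float)+np.array(im["t"])); return p[:2]/p[2]
def save(im,name,crop=None,s=1):
    a=im["pixels"][:,:,::-1]
    if crop: a=a[crop[1]:crop[3],crop[0]:crop[2]]
    cv2.imwrite("pics/"+name,cv2.resize(a,None,fx=s,fy=s,interpolation=cv2.INTER_CUBIC))
E
python3 - <<'E'
from h import *
np.set_printoptions(precision=3,suppress=True)
a=env.get_image("top");b=env.get_image("side")
cv2.imwrite("pics/a.png",a["pixels"][:,:,::-1]);cv2.imwrite("pics/b.png",b["pixels"][:,:,::-1])
H=dict(board=0,plate=0,lifter_grip=.05,lifter_blade=.0015,lifter_tip=.0015,spool=0,meter=0,fluxbottle=0,partsbox=0,screwdriver=0,mug=0,esdbrush=0)
for n,im in(("top",a),("side",b)):
  for k,z in H.items():
    for r in env.spot_point(k,im)[:4]:
      print(n,k,round(r["p"],2),np.array(r["position"]),at(im,r["position"],z))
s=env.read_state();print(s["time"],s["tool_pos"],s["tcp_rot"],s["force"],s["opening"])
E
```

```text
pics
top board 0.77 [228.1 161.7] [0.786 0.327 0.   ]
top board 0.65 [237.6 213.3] [0.596 0.284 0.   ]
top board 0.56 [274.4 290.3] [0.325 0.145 0.   ]
top plate 0.85 [394.1 221.4] [ 0.576 -0.271  0.   ]
top lifter_grip 0.55 [322.4 247.4] [ 0.47  -0.019  0.05 ]
top lifter_blade 0.73 [305.9 214. ] [0.597 0.042 0.002]
top lifter_blade 0.37 [322.2 246.5] [ 0.481 -0.018  0.002]
top lifter_tip 0.85 [300.9 196.5] [0.661 0.061 0.002]
top spool 0.72 [291.9 163.1] [0.785 0.096 0.   ]
top meter 0.9 [162.2 270.3] [0.387 0.539 0.   ]
top fluxbottle 0.62 [161.3 214.4] [0.587 0.556 0.   ]
top fluxbottle 0.49 [342.6 162.5] [ 0.79  -0.087  0.   ]
top partsbox 0.63 [481.3 233.8] [ 0.537 -0.578  0.   ]
top screwdriver 0.63 [420.9 307. ] [ 0.277 -0.361  0.   ]
top screwdriver 0.54 [292.4 161.8] [0.79  0.095 0.   ]
top mug 0.95 [161.5 216.4] [0.579 0.555 0.   ]
top esdbrush 0.88 [211. 302.] [0.281 0.362 0.   ]
top esdbrush 0.35 [343.8 165.1] [ 0.781 -0.091  0.   ]
side board 0.68 [372.8 195.1] [0.797 0.324 0.   ]
side board 0.67 [316.6 204.2] [0.604 0.325 0.   ]
side board 0.56 [241.7 244.8] [0.325 0.158 0.   ]
side board 0.54 [401.6 228.8] [0.787 0.088 0.   ]
side lifter_grip 0.75 [308.9 247.3] [0.473 0.    0.05 ]
side lifter_grip 0.49 [271.1 363.1] [ 0.264 -0.401  0.05 ]
side lifter_blade 0.88 [349.6 248.2] [0.602 0.035 0.001]
side lifter_tip 0.81 [371.3 241.9] [0.672 0.046 0.001]
side spool 0.8 [398.8 227. ] [0.784 0.1   0.   ]
side spool 0.68 [309.6 249.5] [0.497 0.068 0.   ]
side meter 0.62 [270.8 365.2] [ 0.274 -0.351  0.   ]
side fluxbottle 0.96 [434.6 259.8] [ 0.796 -0.098  0.   ]
side partsbox 0.83 [440.7 410.4] [ 0.547 -0.585  0.   ]
side screwdriver 0.61 [272.  364.8] [ 0.276 -0.351  0.   ]
side mug 0.65 [289.  177.7] [0.579 0.551 0.   ]
side esdbrush 0.75 [209.4 212.5] [0.274 0.386 0.   ]
1.3 [0.163 0.629 0.217] [ 0.     0.127  0.992 -0.   ] [ 0.646  0.697 -0.413] 0.08818086706143209
```

Run:
```python
import cv2
a=cv2.imread("pics/a.png");b=cv2.imread("pics/b.png")
cv2.imwrite("pics/a2.png",cv2.resize(a[140:320,190:450],(780,540),interpolation=cv2.INTER_CUBIC))
cv2.imwrite("pics/b2.png",cv2.resize(b[150:400,200:530],(792,600),interpolation=cv2.INTER_CUBIC))
```

```text
(no output)
```

View pics/a2.png

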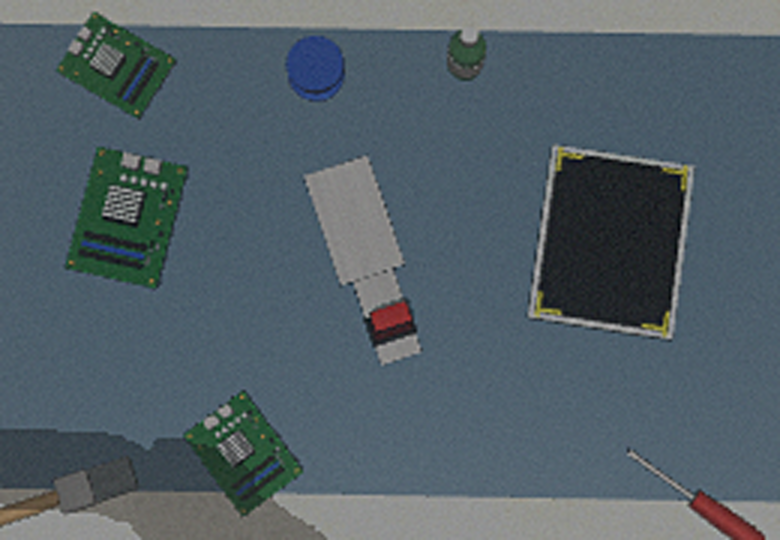

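View pics/b2.png

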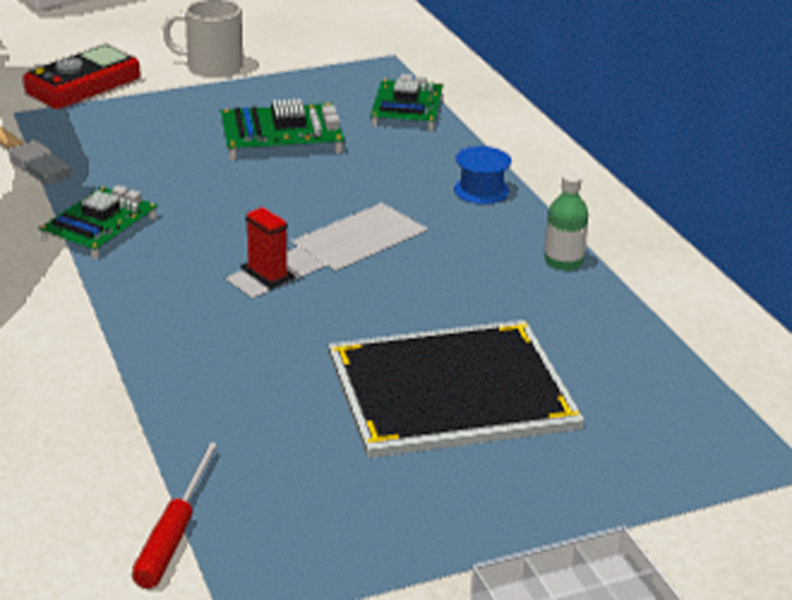

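Three boards show in the top picture: (229,161), (232,212) and (271,290) in full-frame pixels. The one at (232,212) is clearly the largest and its x is near straight ahead, so it is the board. The side crop confirms this: board (316,204), lifter block (309,250), plate (390,310). Next I fit the poses by silhouette.

```bash
cat >> h.py <<'E'
from scipy.optimize import minimize
def box(x0,x1,y0,y1,z0,z1): return np.array([[x,y,z] for x in(x0,x1) for y in(y0,y1) for z in(z0,z1)],float)
MOD=dict(plate=[box(-.105,.105,-.085,.085,0,.012)],
 board=[box(-.075,.075,-.055,.055,.018,.021)]+[box(a*.068-.005,a*.068+.005,b*.048-.005,b*.048+.005,0,.018) for a in(1,-1) for b in(1,-1)],
 # lifter frame: below the grip point, on the underside
 lifter_grip=[box(-.012,.012,-.022,.022,0,.077),box(.065,.205,-.04,.04,0,.003),box(-.052,.07,-.025,.025,0,.003)])
def render(im,k,p,z=0,S=4):
    m=np.zeros((480*S,640*S),np.uint8);c,s=np.cos(p[2]),np.sin(p[2])
    for b in MOD[k]:
        w=np.c_[c*b[:,0]-s*b[:,1]+p[0],s*b[:,0]+c*b[:,1]+p[1],b[:,2]+z]
        q=np.array([proj(im,X) for X in w])
        cv2.fillConvexPoly(m,cv2.convexHull(np.round((q+.5)*S*16-8).astype(np.int32)),1,shift=4)
    return cv2.resize(m.astype(np.float32),(640,480),interpolation=cv2.INTER_AREA)
def fit(k,ims,masks,p0,z=0):
    def f(p): return sum(1-np.minimum(r,m).sum()/np.maximum(r,m).sum() for r,m in((render(i,k,p,z),m) for i,m in zip(ims,masks)))
    r=minimize(f,p0,method="Nelder-Mead",options=dict(initial_simplex=np.array(p0)+np.array([[0,0,0],[.012,0,0],[0,.012,0],[0,0,.1]]),xatol=2e-4,fatol=1e-4,maxiter=120))
    return np.round(r.x,4),round(r.fun,3)
def mask(k,im,c):
    best=[r for r in env.outline_of(k,im) if np.hypot(*(np.array(r["extent"][:2])-c))<25]
    return best[0]["pixels"].astype(np.float32) if best else None
E
python3 - <<'E'
from h import *
a=env.get_image("top");b=env.get_image("side")
for k,p0 in(("board",(.6,.31,-.24)),("plate",(.576,-.271,-.135)),("lifter_grip",(.478,-.015,.27))):
  ok=[]
  for n,im in(("top",a),("side",b)):
    off=(.1,.02) if k=="lifter_grip" else (0,0)
    m=mask(k,im,proj(im,(p0[0]+off[0],p0[1]+off[1],.01)))
    if m is None: print(k,n,"none");continue
    ok.append((im,m)); print(k,n,fit(k,[im],[m],p0))
  if len(ok)==2: print(k,"both",fit(k,[o[0] for o in ok],[o[1] for o in ok],p0))
E
```

```text
board top (array([ 0.5964,  0.3016, -0.2228]), np.float64(0.058))
board side (array([ 0.5974,  0.3039, -0.2132]), np.float64(0.059))
board both (array([ 0.5973,  0.3028, -0.2184]), np.float64(0.125))
plate top (array([ 0.5784, -0.2681, -0.15  ]), np.float64(0.028))
plate side (array([ 0.5795, -0.2677, -0.1391]), np.float64(0.033))
plate both (array([ 0.579 , -0.268 , -0.1488]), np.float64(0.062))
lifter_grip top (array([ 0.4737, -0.0092,  0.3377]), np.float64(0.084))
lifter_grip side (array([ 0.4751, -0.0094,  0.3398]), np.float64(0.089))
lifter_grip both (array([ 0.4752, -0.0084,  0.3348]), np.float64(0.177))
```

```bash
cat >> h.py <<'E'
def pose():
    s=env.read_state();w,x,y,z=s["tcp_rot"]
    Y=np.array([2*(x*y-w*z),1-2*(x*x+z*z),2*(y*z+w*x)]); Z=np.array([2*(x*z+w*y),2*(y*z-w*x),1-2*(x*x+y*y)])
    return np.array(s["tool_pos"]),np.arctan2(Y[1],Y[0]),Z,s
def plan(tgt,yaw,N,p=None,a=None):
    """rows (cm, rad): constant body step to TCP tgt, with tool-y heading yaw, tool z down"""
    if p is None: p,a,_,_=pose()
    th=(yaw-a)/N; D=np.array(tgt)-p   # world turn per row
    # tool y heading h: y=(cos h,sin h), x=(sin h,-cos h)... z down => x = y cross z
    M=np.zeros((2,2))
    for k in range(N):
        h=a+k*th; y=np.array([np.cos(h),np.sin(h)]); x=np.array([-y[1],y[0]])
        M+=np.c_[x,y]
    d=np.linalg.solve(M,D[:2])*100
    print("N",N,"dx %.3f dy %.3f dz %.3f yaw %.4f"%(d[0],d[1],-D[2]*100/N,-th),"tot",np.round([d[0]*N,d[1]*N,-D[2]*100,-th*N],3))
def rep():
    p,a,Z,s=pose(); print("t",round(s["time"],2),"tcp",np.round(p,4),"yaw %.4f"%a,"Z",np.round(Z,4),"F",np.round(s["force"],1),"open %.4f grip %.1f"%(s["opening"],s["gripper_force"]),"q",np.round(s["qpos"],2))
E
python3 - <<'E'
from h import *
rep();plan((.475,-.009,.15),.337,20)
E
```

```text
t 1.7 tcp [0.1632 0.6291 0.2168] yaw 1.3170 Z [ 0. -0. -1.] F [ 0.1  0.2 -0.2] open 0.0881 grip 0.0 q [-1.38  0.54 -0.    1.54  0.    1.07 -0.07]
N 20 dx -3.409 dy -1.430 dz 0.334 yaw 0.0490 tot [-68.187 -28.592   6.681   0.98 ]
```

```bash
python3 -m handwheel '[[[8.8,-3.4,-1.43,0.33,0.049],[8.8,-3.4,-1.43,0.33,0.049],[8.8,-3.4,-1.43,0.33,0.049],[8.8,-3.4,-1.43,0.33,0.049],[8.8,-3.4,-1.43,0.33,0.049],[8.8,-3.4,-1.43,0.33,0.049],[8.8,-3.4,-1.43,0.33,0.049],[8.8,-3.4,-1.43,0.33,0.049],[8.8,-3.4,-1.43,0.33,0.049],[8.8,-3.4,-1.43,0.33,0.049]]]' && python3 -m handwheel '[[[8.8,-3.4,-1.43,0.33,0.049],[8.8,-3.4,-1.43,0.33,0.049],[8.8,-3.4,-1.43,0.33,0.049],[8.8,-3.4,-1.43,0.33,0.049],[8.8,-3.4,-1.43,0.33,0.049],[8.8,-3.4,-1.43,0.33,0.049],[8.8,-3.4,-1.43,0.33,0.049],[8.8,-3.4,-1.43,0.33,0.049],[8.8,-3.4,-1.43,0.33,0.049],[8.8,-3.4,-1.43,0.33,0.049]]]'
python3 - <<'E'
from h import *
im=env.get_image("wrist");save(im,"w1.png");rep();plan((.475,-.009,.048),.337,10)
for k,z in(("lifter_grip",.05),("lifter_blade",.0015),("lifter_tip",.0015)):
  for r in env.spot_point(k,im)[:2]: print(k,round(r["p"],2),r["position"],at(im,r["position"],z))
E
```

```text
time: 2.7
tool_pos: [0.3989, 0.3483, 0.184]
tcp_rot: [0.0, 0.364, 0.931, 0.0]
force: [1.1, 1.3, -0.9]
opening: 0.0878
gripper_force: 0.0
time: 3.7
tool_pos: [0.474, -0.0092, 0.151]
tcp_rot: [0.0, 0.579, 0.815, 0.0]
force: [1.1, -0.3, -0.1]
opening: 0.0881
gripper_force: 0.0
t 3.75 tcp [ 0.473  -0.0161  0.1508] yaw 0.3256 Z [ 4.0e-04 -3.4e-03 -1.0e+00] F [-1.3 -5.5  0.1] open 0.0879 grip 0.0 q [-0.4   0.35  0.4   2.07 -0.19  0.76  0.45]
N 10 dx 0.061 dy 0.042 dz 1.028 yaw -0.0011 tot [ 0.606  0.416 10.277 -0.011]
lifter_grip 0.62 [323.7, 234.3] [ 0.47610389 -0.00964253  0.05      ]
lifter_tip 0.84 [558.5, 214.6] [0.66894031 0.06103623 0.0015    ]
```

View pics/w1.png

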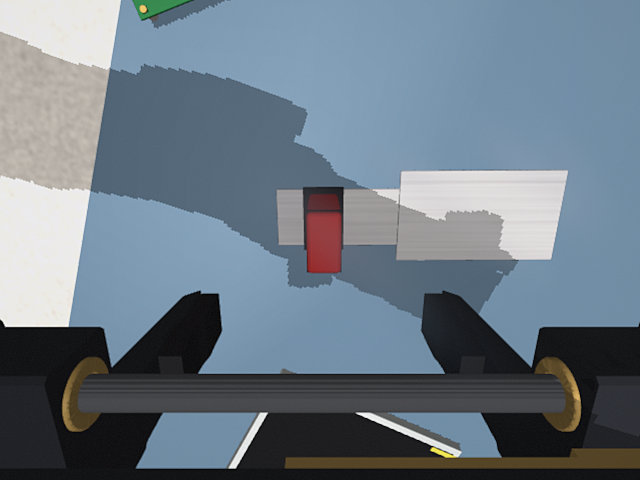

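The wrist view shows the block at (324,235), the blade from (398,215) to (560,215), and clear bench under both fingers; it agrees with the fit. Descend and grip.

```bash
python3 -m handwheel '[[[8.8,0,0,1.2,0],[8.8,0,0,1.2,0],[8.8,0,0,1.2,0],[8.8,0,0,1.2,0],[8.8,0,0,1.2,0],[8.8,0,0,1.2,0],[8.8,0,0,1.2,0],[8.8,0,0,1.0,0],[8.8,0,0,0.8,0],[8.8,0,0,0,0]]]'
python3 - <<'E'
from h import *
rep();plan((.4755,-.009,.048),.34,1)
E
```

```text
time: 4.9
tool_pos: [0.4729, -0.0079, 0.0478]
tcp_rot: [-0.001, 0.579, 0.816, -0.001]
force: [-0.1, 0.1, 0.2]
opening: 0.088
gripper_force: 0.0
t 4.9 tcp [ 0.4729 -0.0079  0.0478] yaw 0.3369 Z [-1.6e-03 -2.0e-04 -1.0e+00] F [-0.1  0.1  0.2] open 0.0880 grip 0.0 q [-0.32  0.54  0.3   2.12 -0.31  0.53  0.55]
N 1 dx -0.188 dy 0.209 dz -0.017 yaw -0.0031 tot [-0.188  0.209 -0.017 -0.003]
```

```bash
python3 -m handwheel '[[[8.8,-0.19,0.2,0,0],[2,0,0,0,0],[2,0,0,0,0],[2,0,0,0,0],[2,0,0,0,0],[1.5,0,0,0,0],[1.5,0,0,0,0],[1.5,0,0,0,0],[1.5,0,0,0,0],[1.5,0,0,0,0]]]' 60
python3 - <<'E'
from h import *
rep()
E
```

```text
time: 5.9
tool_pos: [0.4761, -0.0089, 0.0488]
tcp_rot: [-0.0, 0.578, 0.816, -0.0]
force: [-0.6, 0.3, 0.0]
opening: 0.0234
gripper_force: 60.0
t 5.9 tcp [ 0.4761 -0.0089  0.0488] yaw 0.3371 Z [-1.e-04 -0.e+00 -1.e+00] F [-0.6  0.3  0. ] open 0.0234 grip 60.0 q [-0.32  0.54  0.3   2.11 -0.31  0.53  0.55]
```

```bash
python3 -m handwheel '[[[1.5,0,0,-0.3,0],[1.5,0,0,-0.4,0],[1.5,0,0,-0.4,0],[1.5,0,0,-0.4,0],[1.5,0,0,-0.4,0],[1.5,0,0,-0.3,0],[1.5,0,0,-0.3,0],[1.5,0,0,0,0],[1.5,0,0,0,0],[1.5,0,0,0,0]]]'
python3 - <<'E'
from h import *
rep();plan((.531,.005,.072),1.353,20)
E
```

```text
time: 6.9
tool_pos: [0.476, -0.009, 0.0737]
tcp_rot: [-0.0, 0.578, 0.816, -0.0]
force: [-0.5, 0.2, -3.3]
opening: 0.0229
gripper_force: 60.0
t 6.9 tcp [ 0.476  -0.009   0.0737] yaw 0.3371 Z [-3.e-04 -0.e+00 -1.e+00] F [-0.5  0.2 -3.3] open 0.0229 grip 60.0 q [-0.34  0.49  0.33  2.1  -0.28  0.58  0.53]
N 20 dx -0.160 dy 0.249 dz 0.008 yaw -0.0508 tot [-3.206  4.988  0.169 -1.016]
```

```bash
python3 -m handwheel '[[[1.5,-0.16,0.25,0,-0.051],[1.5,-0.16,0.25,0,-0.051],[1.5,-0.16,0.25,0,-0.051],[1.5,-0.16,0.25,0,-0.051],[1.5,-0.16,0.25,0,-0.051],[1.5,-0.16,0.25,0,-0.051],[1.5,-0.16,0.25,0,-0.051],[1.5,-0.16,0.25,0,-0.051],[1.5,-0.16,0.25,0,-0.051],[1.5,-0.16,0.25,0,-0.051]]]' && python3 -m handwheel '[[[1.5,-0.16,0.25,0,-0.051],[1.5,-0.16,0.25,0,-0.051],[1.5,-0.16,0.25,0,-0.051],[1.5,-0.16,0.25,0,-0.051],[1.5,-0.16,0.25,0,-0.051],[1.5,-0.16,0.25,0,-0.051],[1.5,-0.16,0.25,0,-0.051],[1.5,-0.16,0.25,0,-0.051],[1.5,-0.16,0.25,0,-0.051],[1.5,-0.16,0.25,0,-0.05]]]' && python3 -m handwheel '[[[1.5,0,0,0.2,0],[1.5,0,0,0.2,0],[1.5,0,0,0.3,0],[1.5,0,0,0.3,0],[1.5,0,0,0.3,0],[1.5,0,0,0.3,0],[1.5,0,0,0.2,0],[1.5,0,0,0.1,0],[1.5,0,0,0,0],[1.5,0,0,0,0]]]'
python3 - <<'E'
from h import *
rep();plan((.568,.171,.055),1.353,20)
b=env.get_image("side");save(b,"s3.png",(240,150,440,300),4)
w=env.get_image("wrist")
for k,z in(("lifter_grip",.056),("lifter_blade",.0075),("lifter_tip",.0075),("board",0)):
 for im in (b,w):
  for r in env.spot_point(k,im)[:1]: print(k,round(r["p"],2),r["position"],at(im,r["position"],z))
E
```

```text
time: 7.9
tool_pos: [0.5054, -0.0091, 0.0736]
tcp_rot: [-0.0, 0.353, 0.936, -0.0]
force: [0.4, 0.3, -2.2]
opening: 0.0231
gripper_force: 60.0
time: 8.9
tool_pos: [0.5311, 0.0051, 0.0735]
tcp_rot: [-0.0, 0.106, 0.994, -0.0]
force: [-0.7, 0.1, -1.1]
opening: 0.023
gripper_force: 60.0
time: 9.9
tool_pos: [0.5312, 0.0052, 0.0549]
tcp_rot: [0.0, 0.107, 0.994, 0.0]
force: [-0.2, -1.3, -1.9]
opening: 0.0229
gripper_force: 60.0
t 9.9 tcp [0.5312 0.0052 0.0549] yaw 1.3559 Z [ 2.e-04  0.e+00 -1.e+00] F [-0.2 -1.3 -1.9] open 0.0229 grip 60.0 q [-0.14  0.58  0.06  1.96 -0.06  0.6   1.31]
N 20 dx -0.002 dy 0.849 dz -0.000 yaw 0.0001 tot [-3.3000e-02  1.6983e+01 -9.0000e-03  3.0000e-03]
lifter_grip 0.89 [326.6, 240.7] [0.52525792 0.00718083 0.056     ]
lifter_grip 0.61 [321.1, 292.4] [0.53204332 0.00570091 0.056     ]
lifter_blade 0.74 [322.2, 231.5] [0.55850053 0.13986789 0.0075    ]
lifter_blade 0.63 [539.7, 254.1] [0.55813453 0.1373723  0.0075    ]
lifter_tip 0.79 [321.0, 219.6] [0.57896837 0.20974117 0.0075    ]
board 0.9 [242.2, 243.7] [0.32789288 0.16372053 0.        ]
```

View pics/s3.png

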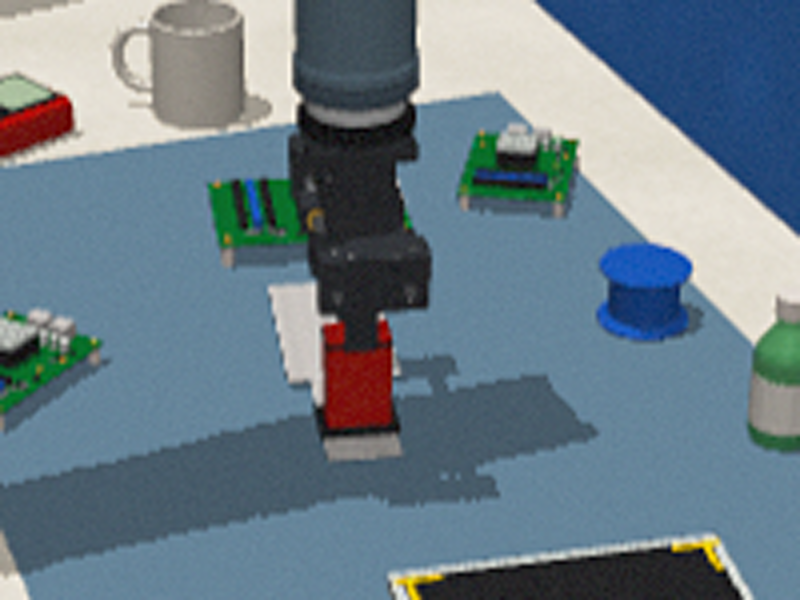

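The side crop shows the lifter held level, blade pointing at the board between its feet; the blade tip at (272,285) in the crop is still clear. Slide in.

```bash
python3 -m handwheel '[[[1.5,0,0.6,0,0],[1.5,0,0.8,0,0],[1.5,0,0.8,0,0],[1.5,0,0.8,0,0],[1.5,0,0.8,0,0],[1.5,0,0.8,0,0],[1.5,0,0.8,0,0],[1.5,0,0.8,0,0],[1.5,0,0.8,0,0],[1.5,0,0.5,0,0]]]' && python3 -m handwheel '[[[1.5,0,0.8,0,0],[1.5,0,1,0,0],[1.5,0,1,0,0],[1.5,0,1,0,0],[1.5,0,1,0,0],[1.5,0,1,0,0],[1.5,0,1,0,0],[1.5,0,1,0,0],[1.5,0,1,0,0],[1.5,0,0.7,0,0]]]'
python3 - <<'E'
from h import *
rep();plan((.568,.171,.055),1.353,1)
b=env.get_image("side");a=env.get_image("top")
w=env.get_image("wrist");save(w,"w4.png")
for im in (b,a):
  m=mask("board",im,proj(im,(.597,.303,.01)))
  if m is not None: print(fit("board",[im],[m],(.597,.303,-.218)))
E
```

```text
time: 11.4
tool_pos: [0.5473, 0.0796, 0.0548]
tcp_rot: [0.0, 0.107, 0.994, 0.0]
force: [0.1, 0.8, -2.1]
opening: 0.0229
gripper_force: 60.0
time: 12.4
tool_pos: [0.5675, 0.1726, 0.0548]
tcp_rot: [0.0, 0.107, 0.994, 0.0]
force: [-0.1, -0.2, -2.8]
opening: 0.0231
gripper_force: 60.0
t 12.4 tcp [0.5675 0.1726 0.0548] yaw 1.3567 Z [ 2.e-04  4.e-04 -1.e+00] F [-0.1 -0.2 -2.8] open 0.0231 grip 60.0 q [-0.42  0.66  0.07  1.8  -0.07  0.69  1.04]
N 1 dx -0.079 dy -0.146 dz -0.017 yaw 0.0037 tot [-0.079 -0.146 -0.017  0.004]
(array([ 0.5965,  0.303 , -0.2081]), np.float64(0.391))
(array([ 0.5955,  0.306 , -0.1994]), np.float64(0.329))
```

View pics/w4.png

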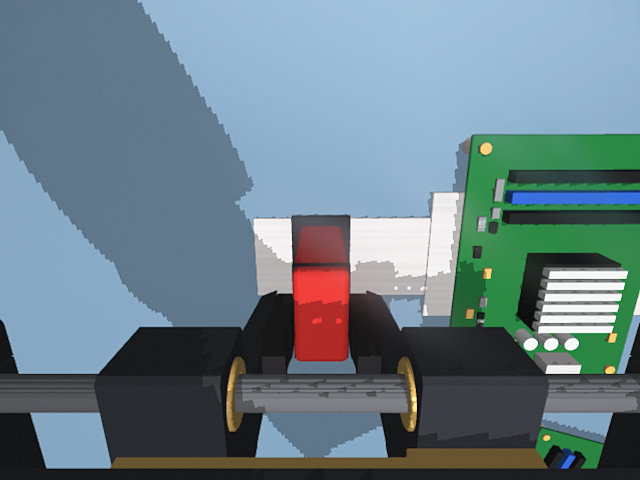

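The wrist view shows the blade under the board, its rear edge at x≈430 px parallel to the board edge at x≈465 px; the board hasn't moved. Lift slowly.

```bash
python3 -m handwheel '[[[1.5,0,0,-0.1,0],[1.5,0,0,-0.1,0],[1.5,0,0,-0.1,0],[1.5,0,0,-0.1,0],[1.5,0,0,-0.1,0],[1.5,0,0,-0.1,0],[1.5,0,0,-0.1,0],[1.5,0,0,-0.05,0],[1.5,0,0,-0.05,0],[1.5,0,0,-0.05,0]]]' && python3 -m handwheel '[[[1.5,0,0,-0.05,0],[1.5,0,0,-0.05,0],[1.5,0,0,-0.05,0],[1.5,0,0,-0.1,0],[1.5,0,0,-0.1,0],[1.5,0,0,-0.2,0],[1.5,0,0,-0.2,0],[1.5,0,0,-0.2,0],[1.5,0,0,-0.1,0],[1.5,0,0,0,0]]]'
python3 - <<'E'
from h import *
rep()
b=env.get_image("side");save(b,"s5.png",(240,130,440,280),4)
E
```

```text
time: 13.65
tool_pos: [0.5673, 0.1713, 0.0633]
tcp_rot: [-0.0, 0.107, 0.994, -0.0]
force: [0.1, -1.1, -1.9]
opening: 0.0225
gripper_force: 60.0
time: 14.65
tool_pos: [0.5675, 0.1714, 0.0741]
tcp_rot: [0.0, 0.107, 0.994, 0.0]
force: [-0.0, -0.9, -4.2]
opening: 0.0231
gripper_force: 60.1
t 14.65 tcp [0.5675 0.1714 0.0741] yaw 1.3561 Z [ 4.e-04  1.e-04 -1.e+00] F [-0.  -0.9 -4.2] open 0.0231 grip 60.1 q [-0.42  0.63  0.07  1.79 -0.06  0.72  1.04]
```

View pics/s5.png

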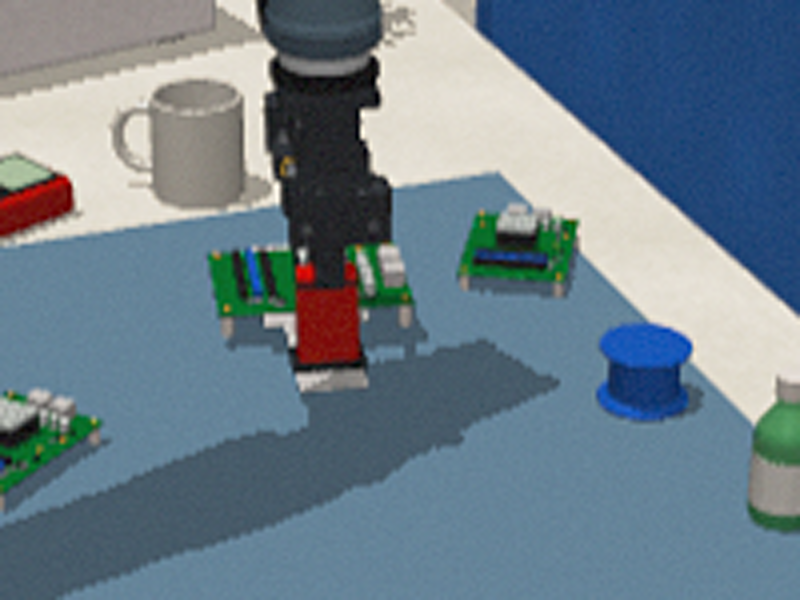

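The side crop shows the board riding level on the blade, feet off the bench with shadow gaps under them at (228,335) and (405,330). Plan the carry.

Run:
```python
from h import *
p,a,_,_=pose()
W=[((.475,.02,.125),0.,50),((.50,-.06,.125),-1.715,50),((.5984,-.1344,.125),-1.715,15)]
for t,y,N in W:
    plan(t,y,N,p,a); p,a=np.array(t),y
```

```text
N 50 dx -0.125 dy -0.362 dz -0.102 yaw 0.0271 tot [ -6.228 -18.123  -5.109   1.356]
N 50 dx -0.079 dy 0.173 dz -0.000 yaw 0.0343 tot [-3.941  8.648 -0.     1.715]
N 15 dx 0.720 dy 0.397 dz -0.000 yaw -0.0000 tot [10.807  5.949 -0.    -0.   ]
```

```bash
python3 -m handwheel '[[[1.5,0,0,-0.1,0],[1.5,-0.06,-0.18,-0.2,0.0135],[1.5,-0.06,-0.18,-0.2,0.0135],[1.5,-0.125,-0.36,-0.2,0.027],[1.5,-0.125,-0.36,-0.2,0.027],[1.5,-0.125,-0.36,-0.2,0.027],[1.5,-0.125,-0.36,-0.2,0.027],[1.5,-0.125,-0.36,-0.2,0.027],[1.5,-0.125,-0.36,-0.2,0.027],[1.5,-0.125,-0.36,-0.2,0.027]]]' && python3 -m handwheel '[[[1.5,-0.125,-0.36,-0.2,0.027],[1.5,-0.125,-0.36,-0.2,0.027],[1.5,-0.125,-0.36,-0.2,0.027],[1.5,-0.125,-0.36,-0.2,0.027],[1.5,-0.125,-0.36,-0.2,0.027],[1.5,-0.125,-0.36,-0.2,0.027],[1.5,-0.125,-0.36,-0.2,0.027],[1.5,-0.125,-0.36,-0.2,0.027],[1.5,-0.125,-0.36,-0.2,0.027],[1.5,-0.125,-0.36,-0.2,0.027]]]' && python3 -m handwheel '[[[1.5,-0.125,-0.36,-0.2,0.027],[1.5,-0.125,-0.36,-0.2,0.027],[1.5,-0.125,-0.36,-0.2,0.027],[1.5,-0.125,-0.36,-0.2,0.027],[1.5,-0.125,-0.36,-0.2,0.027],[1.5,-0.125,-0.36,-0.1,0.027],[1.5,-0.125,-0.36,-0.1,0.027],[1.5,-0.125,-0.36,0,0.027],[1.5,-0.125,-0.36,0,0.027],[1.5,-0.125,-0.36,0,0.027]]]'
python3 - <<'E'
from h import *
rep()
plan((.475,.02,.125),0,22)
E
```

```text
time: 15.7
tool_pos: [0.568, 0.1406, 0.093]
tcp_rot: [0.0, 0.215, 0.977, 0.0]
force: [0.8, 0.2, -4.2]
opening: 0.0228
gripper_force: 60.1
time: 16.7
tool_pos: [0.5597, 0.1035, 0.113]
tcp_rot: [-0.0, 0.344, 0.939, 0.0]
force: [-0.5, 0.3, -4.2]
opening: 0.0229
gripper_force: 60.1
time: 17.7
tool_pos: [0.5417, 0.07, 0.1247]
tcp_rot: [-0.0, 0.468, 0.884, -0.0]
force: [-0.5, -0.1, -3.8]
opening: 0.0227
gripper_force: 60.1
t 17.7 tcp [0.5417 0.07   0.1247] yaw 0.5978 Z [-2.e-04 -0.e+00 -1.e+00] F [-0.5 -0.1 -3.8] open 0.0227 grip 60.1 q [-0.43  0.5   0.29  1.9  -0.19  0.77  0.56]
N 22 dx -0.125 dy -0.364 dz -0.001 yaw 0.0272 tot [-2.746 -8.007 -0.025  0.598]
```

```bash
python3 -m handwheel '[[[1.5,-0.125,-0.364,0,0.0272],[1.5,-0.125,-0.364,0,0.0272],[1.5,-0.125,-0.364,0,0.0272],[1.5,-0.125,-0.364,0,0.0272],[1.5,-0.125,-0.364,0,0.0272],[1.5,-0.125,-0.364,0,0.0272],[1.5,-0.125,-0.364,0,0.0272],[1.5,-0.125,-0.364,0,0.0272],[1.5,-0.125,-0.364,0,0.0272],[1.5,-0.125,-0.364,0,0.0272]]]' && python3 -m handwheel '[[[1.5,-0.125,-0.364,0,0.0272],[1.5,-0.125,-0.364,0,0.0272],[1.5,-0.125,-0.364,0,0.0272],[1.5,-0.125,-0.364,0,0.0272],[1.5,-0.125,-0.364,0,0.0272],[1.5,-0.125,-0.364,0,0.0272],[1.5,-0.125,-0.364,0,0.0272],[1.5,-0.125,-0.364,0,0.0272],[1.5,-0.125,-0.364,0,0.0272],[1.5,-0.125,-0.364,0,0.0272]]]' && python3 -m handwheel '[[[1.5,-0.125,-0.3,0,0.0272],[1.5,-0.125,-0.2,0,0.0272],[1.5,-0.08,-0.1,0,0.03],[1.5,-0.08,0,0,0.03],[1.5,-0.08,0.1,0,0.034],[1.5,-0.08,0.17,0,0.034],[1.5,-0.08,0.17,0,0.034],[1.5,-0.08,0.17,0,0.034],[1.5,-0.08,0.17,0,0.034],[1.5,-0.08,0.17,0,0.034]]]'
python3 - <<'E'
from h import *
rep()
plan((.50,-.06,.125),-1.715,42)
E
```

```text
time: 18.7
tool_pos: [0.5153, 0.0423, 0.1248]
tcp_rot: [-0.0, 0.583, 0.812, 0.0]
force: [0.1, -0.3, -3.7]
opening: 0.0228
gripper_force: 60.1
time: 19.7
tool_pos: [0.4822, 0.0228, 0.1248]
tcp_rot: [-0.0, 0.688, 0.726, 0.0]
force: [0.6, -0.8, -4.0]
opening: 0.0228
gripper_force: 60.1
time: 20.7
tool_pos: [0.4855, 0.0123, 0.1248]
tcp_rot: [0.0, 0.794, 0.607, 0.0]
force: [0.8, 0.0, -3.8]
opening: 0.0228
gripper_force: 60.1
t 20.7 tcp [0.4855 0.0123 0.1248] yaw -0.2653 Z [ 1.e-04 -0.e+00 -1.e+00] F [ 0.8  0.  -3.8] open 0.0228 grip 60.1 q [-0.54  0.44  0.52  2.06 -0.32  0.72 -0.08]
N 42 dx -0.075 dy 0.177 dz -0.000 yaw 0.0345 tot [-3.139  7.425 -0.017  1.45 ]
```

```bash
python3 -m handwheel '[[[1.5,-0.075,0.177,0,0.0345],[1.5,-0.075,0.177,0,0.0345],[1.5,-0.075,0.177,0,0.0345],[1.5,-0.075,0.177,0,0.0345],[1.5,-0.075,0.177,0,0.0345],[1.5,-0.075,0.177,0,0.0345],[1.5,-0.075,0.177,0,0.0345],[1.5,-0.075,0.177,0,0.0345],[1.5,-0.075,0.177,0,0.0345],[1.5,-0.075,0.177,0,0.0345]]]' && python3 -m handwheel '[[[1.5,-0.075,0.177,0,0.0345],[1.5,-0.075,0.177,0,0.0345],[1.5,-0.075,0.177,0,0.0345],[1.5,-0.075,0.177,0,0.0345],[1.5,-0.075,0.177,0,0.0345],[1.5,-0.075,0.177,0,0.0345],[1.5,-0.075,0.177,0,0.0345],[1.5,-0.075,0.177,0,0.0345],[1.5,-0.075,0.177,0,0.0345],[1.5,-0.075,0.177,0,0.0345]]]' && python3 -m handwheel '[[[1.5,-0.075,0.177,0,0.0345],[1.5,-0.075,0.177,0,0.0345],[1.5,-0.075,0.177,0,0.0345],[1.5,-0.075,0.177,0,0.0345],[1.5,-0.075,0.177,0,0.0345],[1.5,-0.075,0.177,0,0.0345],[1.5,-0.075,0.177,0,0.0345],[1.5,-0.075,0.177,0,0.0345],[1.5,-0.075,0.177,0,0.0345],[1.5,-0.075,0.177,0,0.0345]]]'
python3 - <<'E'
from h import *
rep()
plan((.50,-.06,.125),-1.715,12)
E
```

```text
time: 21.7
tool_pos: [0.4985, -0.0017, 0.1248]
tcp_rot: [0.0, 0.887, 0.462, 0.0]
force: [-0.6, -0.1, -4.1]
opening: 0.0229
gripper_force: 60.1
time: 22.7
tool_pos: [0.506, -0.0192, 0.1248]
tcp_rot: [-0.0, 0.953, 0.303, 0.0]
force: [0.1, 0.2, -3.5]
opening: 0.0228
gripper_force: 60.1
time: 23.7
tool_pos: [0.5072, -0.0383, 0.1248]
tcp_rot: [0.0, 0.991, 0.135, 0.0]
force: [0.3, 0.5, -3.5]
opening: 0.0226
gripper_force: 60.1
t 23.7 tcp [ 0.5072 -0.0383  0.1248] yaw -1.3002 Z [ 1.e-04  0.e+00 -1.e+00] F [ 0.3  0.5 -3.5] open 0.0226 grip 60.1 q [-0.61  0.55  0.78  2.02 -0.54  0.79 -0.81]
N 12 dx -0.075 dy 0.176 dz -0.001 yaw 0.0346 tot [-0.895  2.116 -0.017  0.415]
```

```bash
python3 -m handwheel '[[[1.5,-0.075,0.177,0,0.0345],[1.5,-0.075,0.177,0,0.0345],[1.5,-0.075,0.177,0,0.0345],[1.5,-0.075,0.177,0,0.0345],[1.5,-0.075,0.177,0,0.0345],[1.5,-0.075,0.177,0,0.0345],[1.5,-0.075,0.177,0,0.0345],[1.5,-0.075,0.177,0,0.0345],[1.5,-0.075,0.177,0,0.0345],[1.5,-0.075,0.177,0,0.0345]]]' && python3 -m handwheel '[[[1.5,-0.075,0.177,0,0.0345],[1.5,0.1,0.177,0,0.025],[1.5,0.3,0.2,0,0.01],[1.5,0.5,0.25,0,0],[1.5,0.5,0.3,0,0],[1.5,0.5,0.3,0,0],[1.5,0.5,0.3,0,0],[1.5,0.5,0.3,0,0],[1.5,0.5,0.3,0,0],[1.5,0.5,0.3,0,0]]]' && python3 -m handwheel '[[[1.5,0.5,0.3,0,0],[1.5,0.5,0.3,0,0],[1.5,0.5,0.3,0,0],[1.5,0.5,0.3,0,0],[1.5,0.5,0.3,0,0],[1.5,0.5,0.3,0,0],[1.5,0.4,0.3,0,0],[1.5,0.3,0.2,0,0],[1.5,0.2,0.1,0,0],[1.5,0,0,0,0]]]'
python3 - <<'E'
from h import *
rep()
plan((.5984,-.1344,.125),-1.715,5)
a=env.get_image("top");b=env.get_image("side");w=env.get_image("wrist")
p,y,_,_=pose();c=p[:2]+.135*np.array([np.cos(y),np.sin(y)]);print("pred board",c,y+np.pi/2)
zb=p[2]-.0488+.003-.018
for n,im in(("top",a),("side",b)):
  m=mask("board",im,proj(im,(*c,zb)))
  if m is not None: print(n,fit("board",[im],[m],(*c,y+np.pi/2),zb))
save(b,"s6.png",(260,170,510,370),3.2)
save(w,"w6.png")
E
```

```text
time: 24.7
tool_pos: [0.5018, -0.0567, 0.1248]
tcp_rot: [-0.0, 0.999, -0.037, 0.0]
force: [0.2, -0.4, -3.5]
opening: 0.0229
gripper_force: 60.1
time: 25.7
tool_pos: [0.5366, -0.0881, 0.1248]
tcp_rot: [0.0, 0.998, -0.071, -0.0]
force: [0.4, 0.9, -3.7]
opening: 0.0228
gripper_force: 60.1
time: 26.7
tool_pos: [0.5716, -0.1172, 0.1248]
tcp_rot: [0.0, 0.998, -0.071, 0.0]
force: [-0.3, -0.2, -4.1]
opening: 0.0229
gripper_force: 60.1
t 26.7 tcp [ 0.5716 -0.1172  0.1248] yaw -1.7120 Z [ 1.e-04 -1.e-04 -1.e+00] F [-0.3 -0.2 -4.1] open 0.0229 grip 60.1 q [-0.47  0.7   0.85  1.83 -0.65  0.92 -1.03]
N 5 dx 0.579 dy 0.265 dz -0.004 yaw 0.0006 tot [ 2.894  1.323 -0.019  0.003]
pred board [ 0.55234959 -0.25046882] -0.1410126417531108
top (array([ 0.5475, -0.2506, -0.1491]), np.float64(0.179))
side (array([ 0.5488, -0.2521, -0.1336]), np.float64(0.035))
```

View pics/s6.png

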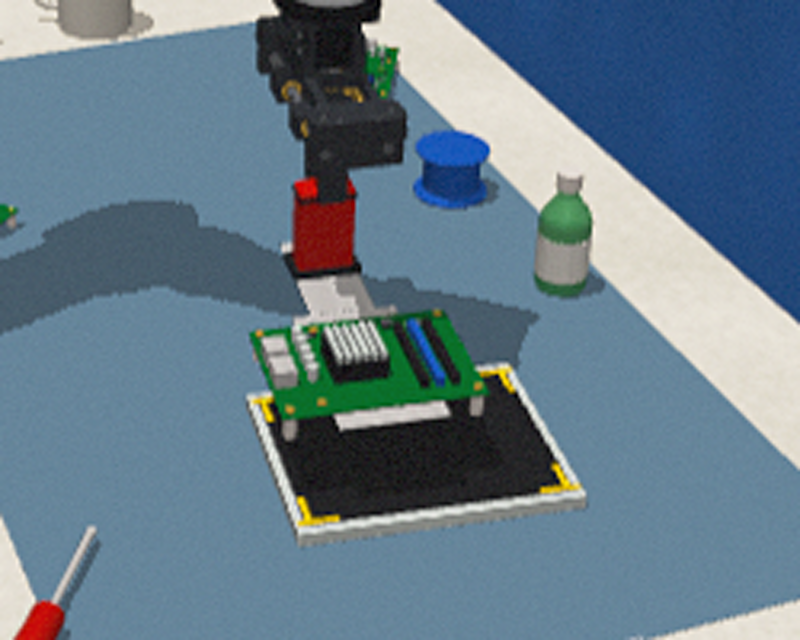

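View pics/w6.png

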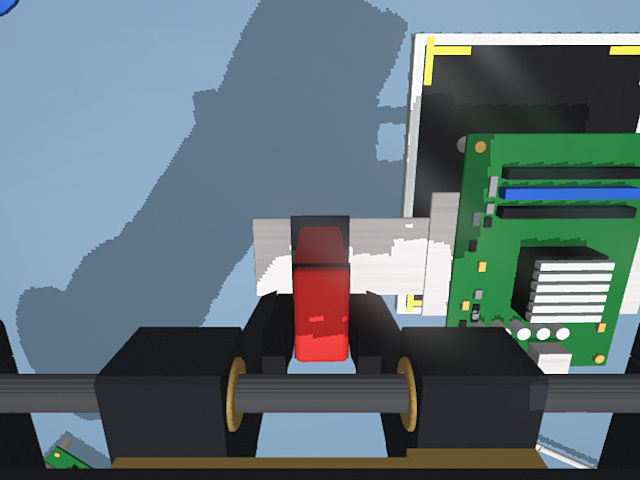

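Both views show the board level on the blade over the plate, about 3 cm short in x (board front edge at crop (250,330)–(485,390), plate (250,400)–(585,490)). Shift over and lower most of the way.

```bash
python3 -m handwheel '[[[1.5,0.2,0.1,0,0.001],[1.5,0.4,0.2,0,0.001],[1.5,0.5,0.2,0,0.001],[1.5,0.5,0.2,0,0.001],[1.5,0.5,0.2,0,0.001],[1.5,0.5,0.2,0,0.001],[1.5,0.3,0.1,0,0],[1.5,0.2,0.08,0,0],[1.5,0,0,0.1,0],[1.5,0,0,0.2,0]]]' && python3 -m handwheel '[[[1.5,0,0,0.3,0],[1.5,0,0,0.3,0],[1.5,0,0,0.3,0],[1.5,0,0,0.3,0],[1.5,0,0,0.3,0],[1.5,0,0,0.3,0],[1.5,0,0,0.3,0],[1.5,0,0,0.2,0],[1.5,0,0,0.2,0],[1.5,0,0,0.1,0]]]' && python3 -m handwheel '[[[1.5,0,0,0.1,0],[1.5,0,0,0.2,0],[1.5,0,0,0.2,0],[1.5,0,0,0.2,0],[1.5,0,0,0.2,0],[1.5,0,0,0.1,0],[1.5,0,0,0.1,0],[1.5,0,0,0.1,0],[1.5,0,0,0,0],[1.5,0,0,0,0]]]'
python3 - <<'E'
from h import *
rep()
a=env.get_image("top");b=env.get_image("side")
p,y,_,_=pose();c=p[:2]+.135*np.array([np.cos(y),np.sin(y)]);print("pred board",c,y+np.pi/2)
zb=p[2]-.0488+.003-.018;print(zb)
for n,im in(("top",a),("side",b)):
  m=mask("board",im,proj(im,(*c,zb)))
  if m is not None: print(n,fit("board",[im],[m],(*c,y+np.pi/2),zb))
save(b,"s7.png",(280,230,480,370),4)
E
```

```text
time: 27.95
tool_pos: [0.6003, -0.1341, 0.1218]
tcp_rot: [-0.0, 0.997, -0.073, 0.0]
force: [0.9, 0.6, -4.1]
opening: 0.023
gripper_force: 60.1
time: 28.95
tool_pos: [0.6003, -0.1341, 0.0956]
tcp_rot: [-0.0, 0.997, -0.073, -0.0]
force: [-0.7, 0.7, -3.9]
opening: 0.0229
gripper_force: 60.1
time: 29.95
tool_pos: [0.6004, -0.1341, 0.0839]
tcp_rot: [0.0, 0.997, -0.073, 0.0]
force: [0.0, 0.0, -3.7]
opening: 0.0227
gripper_force: 60.1
t 29.95 tcp [ 0.6004 -0.1341  0.0839] yaw -1.7179 Z [ 1.e-04 -0.e+00 -1.e+00] F [ 0.   0.  -3.7] open 0.0227 grip 60.1 q [-0.38  0.79  0.79  1.76 -0.7   0.9  -1.  ]
pred board [ 0.5805799 -0.2676803] -0.14709061989355154
0.02010395190905653
top (array([ 0.5771, -0.2692, -0.1574]), np.float64(0.152))
side (array([ 0.5775, -0.2694, -0.1445]), np.float64(0.047))
```

View pics/s7.png

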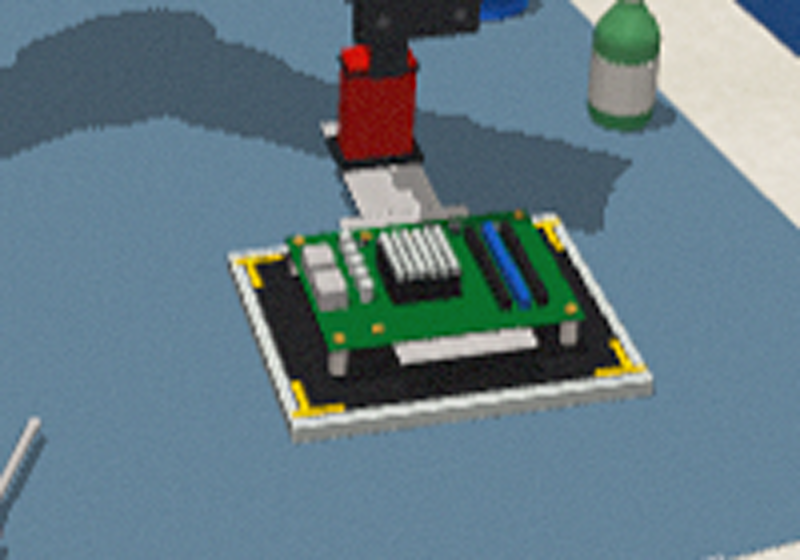

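The side crop shows the board centred and square on the plate, hovering about 8 mm up. Set it down gently.

```bash
python3 -m handwheel '[[[1.5,0,0,0.08,0],[1.5,0,0,0.08,0],[1.5,0,0,0.08,0],[1.5,0,0,0.08,0],[1.5,0,0,0.08,0],[1.5,0,0,0.05,0],[1.5,0,0,0.05,0],[1.5,0,0,0.05,0],[1.5,0,0,0.05,0],[1.5,0,0,0.05,0]]]' && python3 -m handwheel '[[[1.5,0,0,0.05,0],[1.5,0,0,0.05,0],[1.5,0,0,0.05,0],[1.5,0,0,0.05,0],[1.5,0,0,0.05,0],[1.5,0,0,0.05,0],[1.5,0,0,0.05,0],[1.5,0,0,0.05,0],[1.5,0,0,0.05,0],[1.5,0,0,0.05,0]]]' && python3 -m handwheel '[[[1.5,0,0,0.1,0],[1.5,0,0,0.1,0],[1.5,0,0,0.1,0],[1.5,0,0,0.05,0],[1.5,0,0,0,0],[1.5,0,0,0,0],[1.5,0,0,0,0],[1.5,0,0,0,0],[1.5,0,0,0,0],[1.5,0,0,0,0]]]'
python3 - <<'E'
from h import *
rep()
b=env.get_image("side");save(b,"s8.png",(280,230,480,370),4)
m=mask("board",b,proj(b,(.578,-.269,.012)));print(fit("board",[b],[m],(.578,-.269,-.145),.012))
E
```

```text
time: 31.15
tool_pos: [0.6004, -0.1341, 0.0774]
tcp_rot: [-0.0, 0.997, -0.073, 0.0]
force: [0.2, 0.9, -2.9]
opening: 0.023
gripper_force: 60.0
time: 32.15
tool_pos: [0.6003, -0.1341, 0.0723]
tcp_rot: [-0.0, 0.997, -0.073, -0.0]
force: [0.5, -0.7, -2.1]
opening: 0.0232
gripper_force: 60.0
time: 33.15
tool_pos: [0.6003, -0.1341, 0.0689]
tcp_rot: [-0.0, 0.997, -0.073, 0.0]
force: [1.0, -0.4, -2.3]
opening: 0.0233
gripper_force: 60.0
t 33.15 tcp [ 0.6003 -0.1341  0.0689] yaw -1.7178 Z [ 1.e-04  0.e+00 -1.e+00] F [ 1.  -0.4 -2.3] open 0.0233 grip 60.0 q [-0.37  0.81  0.77  1.76 -0.72  0.87 -0.99]
(array([ 0.578 , -0.2669, -0.1491]), np.float64(0.043))
```

View pics/s8.png

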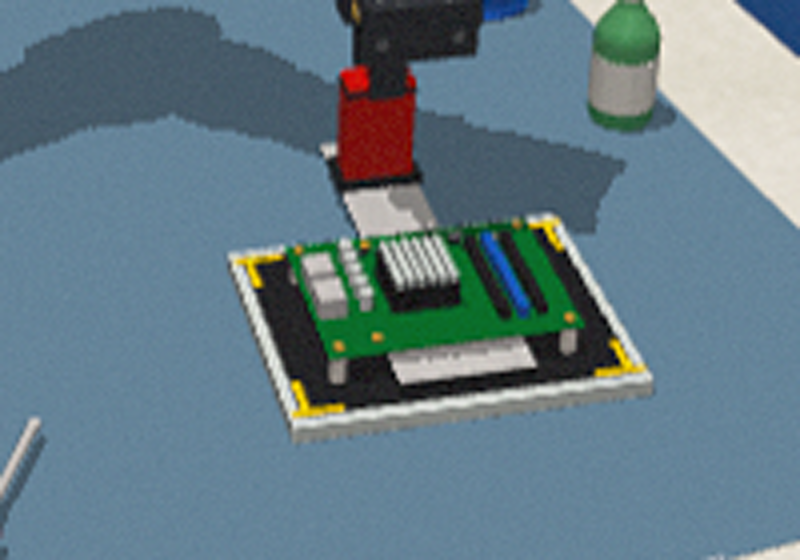

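The board stands on its feet and the blade hangs free between it and the plate (force is back to lifter weight). Draw out.

```bash
python3 -m handwheel '[[[1.5,0,-0.3,0,0],[1.5,0,-0.6,0,0],[1.5,0,-0.8,0,0],[1.5,0,-0.9,0,0],[1.5,0,-0.9,0,0],[1.5,0,-0.9,0,0],[1.5,0,-0.9,0,0],[1.5,0,-0.9,0,0],[1.5,0,-0.9,0,0],[1.5,0,-0.9,0,0]]]' && python3 -m handwheel '[[[1.5,0,-1,0,0],[1.5,0,-1,0,0],[1.5,0,-1,0,0],[1.5,0,-1,0,0],[1.5,0,-1,0,0],[1.5,0,-1,0,0],[1.5,0,-1,0,0],[1.5,0,-1,0,0],[1.5,0,-1,0,0],[1.5,0,-0.8,0,0]]]' && python3 -m handwheel '[[[1.5,0,-0.6,0,0],[1.5,0,-0.4,0,0],[1.5,0,0,0.2,0],[1.5,0,0,0.3,0],[1.5,0,0,0.3,0],[1.5,0,0,0.3,0],[1.5,0,0,0.2,0],[1.5,0,0,0.1,0],[1.5,0,0,0.1,0],[1.5,0,0,0,0]]]'
python3 - <<'E'
from h import *
rep()
b=env.get_image("side")
m=mask("board",b,proj(b,(.578,-.269,.012)));print(fit("board",[b],[m],(.578,-.267,-.148),.012))
E
```

```text
time: 34.25
tool_pos: [0.6122, -0.0542, 0.0688]
tcp_rot: [0.0, 0.997, -0.073, 0.0]
force: [-0.3, -1.1, -1.0]
opening: 0.0228
gripper_force: 60.0
time: 35.25
tool_pos: [0.6266, 0.0431, 0.0688]
tcp_rot: [-0.0, 0.997, -0.073, -0.0]
force: [-0.4, 0.8, -2.0]
opening: 0.0227
gripper_force: 60.0
time: 36.25
tool_pos: [0.6279, 0.0518, 0.0538]
tcp_rot: [0.0, 0.997, -0.073, -0.0]
force: [0.1, 1.0, -2.6]
opening: 0.0227
gripper_force: 60.0
t 36.25 tcp [0.6279 0.0518 0.0538] yaw -1.7179 Z [-0. -0. -1.] F [ 0.1  1.  -2.6] open 0.0227 grip 60.0 q [-0.66  0.86  0.77  1.73 -0.75  0.88 -1.28]
(array([ 0.5782, -0.2683, -0.1467]), np.float64(0.049))
```

```bash
python3 -m handwheel '[[[1.5,0,0,0.1,0],[1.5,0,0,0.1,0],[1.5,0,0,0.05,0],[1.5,0,0,0.05,0],[1.5,0,0,0.05,0],[1.5,0,0,0.05,0],[1.5,0,0,0.03,0],[1.5,0,0,0.03,0],[1.5,0,0,0.03,0],[1.5,0,0,0,0]]]'
python3 - <<'E'
from h import *
rep()
E
```

```text
time: 37.35
tool_pos: [0.6279, 0.0519, 0.049]
tcp_rot: [-0.0, 0.997, -0.073, 0.0]
force: [0.3, 0.8, -1.5]
opening: 0.0231
gripper_force: 60.0
t 37.35 tcp [0.6279 0.0519 0.049 ] yaw -1.7178 Z [ 1.e-04  0.e+00 -1.e+00] F [ 0.3  0.8 -1.5] open 0.0231 grip 60.0 q [-0.66  0.86  0.76  1.73 -0.76  0.87 -1.27]
```

```bash
python3 -m handwheel '[[[1.5,0,0,0.02,0],[1.5,0,0,0.02,0],[1.5,0,0,0.02,0],[1.5,0,0,0,0],[6.5,0,0,0,0],[6.5,0,0,0,0],[6.5,0,0,0,0],[6.5,0,0,0,0],[6.5,0,0,0,0],[6.5,0,0,0,0]]]' && python3 -m handwheel '[[[6.5,0,0,-0.3,0],[6.5,0,0,-0.8,0],[6.5,0,0,-1.3,0],[6.5,0,0,-1.5,0],[6.5,0,0,-1.5,0],[6.5,0,0,-1.5,0],[6.5,0,0,-1.5,0],[6.5,0,0,-1,0],[6.5,0,0,-0.5,0],[6.5,0,0,0,0]]]'
python3 - <<'E'
from h import *
rep()
a=env.get_image("top");b=env.get_image("side");save(b,"s9.png",(200,130,520,370),2.5)
for n,im in(("top",a),("side",b)):
  m=mask("board",im,proj(im,(.578,-.269,.012)))
  if m is not None: print(n,fit("board",[im],[m],(.578,-.267,-.148),.012))
E
```

```text
time: 38.35
tool_pos: [0.6279, 0.0518, 0.0483]
tcp_rot: [0.0, 0.997, -0.073, -0.0]
force: [0.2, -0.3, -0.8]
opening: 0.0649
gripper_force: 0.0
time: 39.35
tool_pos: [0.6282, 0.0519, 0.1479]
tcp_rot: [-0.0, 0.997, -0.073, 0.0]
force: [-1.0, 0.6, 0.5]
opening: 0.065
gripper_force: 0.0
t 39.35 tcp [0.6282 0.0519 0.1479] yaw -1.7177 Z [ 9.e-04  2.e-04 -1.e+00] F [-1.   0.6  0.5] open 0.0650 grip 0.0 q [-0.72  0.74  0.87  1.69 -0.65  1.02 -1.35]
top (array([ 0.5768, -0.2672, -0.1502]), np.float64(0.056))
side (array([ 0.5778, -0.2675, -0.1509]), np.float64(0.044))
```

View pics/s9.png

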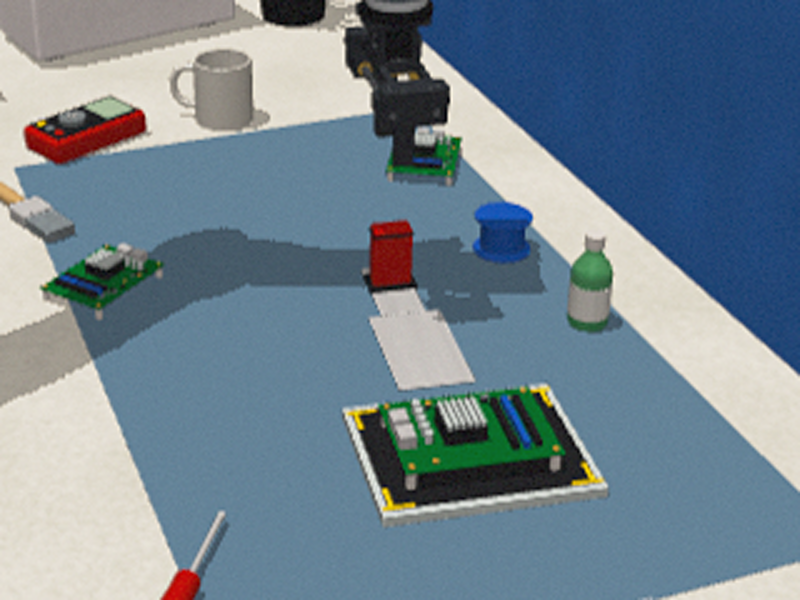

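The board sits centred and square on the plate, the lifter lies flat with its grip up at (390,255) and clear of the plate, the gripper is free, and the bystanders are unmoved.

```bash
python3 -c "
from workcell import env
print(env.close_job())"
```

```text
the job is handed in; nothing more can be done
None
```

The board stands on the curing plate within about 2 mm of the middle and squared up with it, the lifter lies flat on the bench with its grip up, and the job was handed in at about 39 s of the 72 s allowed; the verdict was not shown.

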